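# Deburr the end of a body blank through the guard window

## Robot

A 6-joint arm with a two-finger parallel gripper is mounted at the origin on a cart in front of the work surface, level with it; the furniture and walls round the work are solid. World frame = base frame: x ahead of the robot, y to its left, z up, the work surface at z = 0. Lengths are in mm, angles in rad, forces in N, time in s.
With the tool pointing down it reaches from about 425 to 1125 mm from the base axis. Payload 14.9 kg.
Tool frame: the origin (TCP) lies on the mounting face of the last link; the fingertips stand 191 mm ahead of it and the grasp point (between the pads) lies 172 mm ahead of it; z points along the fingers, y is the line along which they close (so a half turn about z gives the same grasp; the last joint's range is limited). The gripper opens to 91 mm and grips with 3 to 60 N. Pads are 32 mm wide; open, the fingers measure 118 mm over their backs; the gripper's body (76 mm by 178 mm) begins 60 mm behind the grasp point.
Start: joints at [-1.299, 0.379, 1.734, -0, 1.028, -0.033], TCP at [210.068, -667.751, 404.732] pointing down, gripper open.
Joint ranges: [-2.77, 2.77], [-0.74, 2.19], [0, 2.66], [-1.06, 4.2], [0.31, 2.87], [-3.08, 3.08]. Speed limits (rad/s): [1.89, 1.89, 2.39, 3.14, 3.14, 3.14].

## Interface

Orientations are given as a rotation vector (axis times angle).
In Python, from bench import manip, vision gives the robot as it stands.
- The arm moves only by the tool jog_arm, never from a script. Its argument "motion" is one flat list of numbers, 4 for each row, row after row: the shift along the tool's x, y, z in m, then the turn about the tool's z in units of 5 degrees (1.0 is 5 degrees). In form: [x, y, z, yaw, x, y, z, yaw, ...]. A call has 1 to 12 rows; each row is the pose to reach, as a shift and turn from the pose commanded when the call began, along the tool's axes at that moment; what a row does not reach only later rows make up. A row lasts 1/8 s, in which the tool goes at most 62.5 mm and 10.7 degrees, less where a joint would pass 70% of its speed; a pose out of reach is approached as far as the arm can. A call with a gripper value outside its range is refused whole. "fingers" is the opening, from 0 (shut) to 1 (fully open), set as the call begins (left out, the last holds). The fingers move at their own pace and stop on an object; "newtons" is the grip in N (left out, the last holds). Time passes only in rows, so rows that repeat a pose let the fingers close. It gives the time, the measured TCP pose, the force, the opening and the grip force at its end, in the units of the state.
- manip.read_state(): the state, without advancing time (a new reading comes with each control period).
- vision.get_image(name): name is "scene" or "top"; returns a dict with "color" (420x560x3 uint8, red, green, blue), "camera_matrix" (3x3 intrinsics, pixels), "distortion" ([k1, k2, p1, p2, k3] as OpenCV has them; the pictures are not rectified), "rvec" (rotation vector, rad) and "tvec" (3), from world to camera coordinates, as OpenCV has them. Camera axes: x right, y down, z forward; pixel columns grow to the right and rows downward; lengths in mm; the calibration is good to about 2 mm. A picture is of the moment at which its call begins. There is no depth.
- manip.finish_job(): hands the job in; it is judged then, once.
The state is a dict: "time": time; "q": joint angles; "qvel": joint speeds; "effort": joint torques, N m; "position": TCP position; "orientation": TCP orientation; "force": force on the tool from outside, world axes, zero at the start; "moment": the same for the moment, N m; "gripper_width": finger opening in mm; "finger_force": force on a finger pad.
Only numpy, scipy, OpenCV 4.12 (cv2) and the standard library are available. Lean on these libraries where they do the work, as an engineer would, in place of code of your own. Each camera call takes 0.05 s, during which the arm holds its last target. There are 200 camera calls.

## Task

Deburr the end of the steel body blank on the bench deburring unit: first swing all three yellow chip guards (left, right and back) fully upright, then take the blank out of the wooden rack, pass its lower end straight down through the window in the unit's top plate and press it on the sprung abrasive pad until the red pointer on the front of the unit stands in the green band. Finish while still gripping the blank there, guards up and pointer steady in the green band; do not press the pad down to its stop, and leave the loupe, feeler gauge and ring gauge where they are.

Things in the scene. Friction and masses are not known exactly. Their poses are not given: they have to be found in the camera images.
- deburr_unit: green bench deburring unit, fixed: 120 (x) x 130 (y) x 78 mm high, aluminium top plate with hinged yellow chip guards on its left, right and back edges, none in front; grey motor (top 62 mm above the bench) behind. Origin on the bench under the window centre; x to its back, y to its left, z up. A red pointer on the front shows the pad's travel beside a white strip with a green band
- window (a point): centre of the window mouth, level with the top of the plate (78 mm above the bench). The window is 20 mm along the unit's x by 19 mm along its y, straight through the 12 mm thick plate, with a 3 mm chamfer round the mouth; axes as the unit's
- pad (a joint): how far the sprung abrasive pad under the window is pressed down, m: 0 = at rest, its face 25 mm below the top of the plate; green band 0.0035 to 0.0095 with its middle at 0.0065; stop at 0.013. About 2.7 N starts it (more than the blank's own weight) and each mm takes 0.9 N more (8.5 N at the middle of the band)
- guard_left (a joint): left chip guard's angle, rad: 0 = folded out level with the plate, 1.571 = fully upright against its stop; starts at 0.35 to 0.8, leaning outward. Hinge line along the unit's left (+y) plate edge, 75 mm above the bench. Friction hinge (0.06 N m): stays where left. Pushed from outside on its rim along the rim's arc it swings up; a merely level push can jam on the rim by friction
- guard_right (a joint): right chip guard's angle, rad: 0 = folded out level with the plate, 1.571 = fully upright against its stop; starts at 0.35 to 0.8, leaning outward. Hinge line along the unit's right (-y) plate edge, 75 mm above the bench. Friction hinge (0.06 N m): stays where left. Pushed from outside on its rim along the rim's arc it swings up; a merely level push can jam on the rim by friction
- guard_back (a joint): back chip guard's angle, rad: 0 = folded out level with the plate, 1.571 = fully upright against its stop; starts at 0.35 to 0.8, leaning outward. Hinge line along the unit's back (+x) plate edge, 75 mm above the bench. Friction hinge (0.06 N m): stays where left. Pushed from outside on its rim along the rim's arc it swings up; a merely level push can jam on the rim by friction
- guard_left_rim (a point): middle of the rolled outer rim (6 mm thick, 112 mm long) of the left chip guard, 50 mm from its hinge line; the hinge line runs 68 mm from the window centre on the unit's own left (+y) side
- guard_right_rim (a point): middle of the rolled outer rim (6 mm thick, 112 mm long) of the right chip guard, 50 mm from its hinge line; the hinge line runs 68 mm from the window centre on the unit's own right (-y) side
- guard_back_rim (a point): middle of the rolled outer rim (6 mm thick, 122 mm long) of the back chip guard, 50 mm from its hinge line; the hinge line runs 63 mm from the window centre on the unit's own back (+x) side
- rack: beech rack fixed to the bench, 44 (x) x 104 (y) x 38 mm high, three pockets, 21 (x) x 20 (y) x 30 mm deep, in a row along y, 32 mm apart; the middle one holds the blank. Origin on the bench under its centre
- blank: grey steel body blank, a bar 18 x 17 x 90 mm, 0.16 kg nominal, standing upright in the rack's middle pocket, lower end 8 mm above the bench, 60 mm standing out. Origin at half its length on an 18 mm wide face; own y axis along the bar, pointing up, x across the 18 mm, z across the 17 mm (bar's centre line at z = +8.5 mm)
- blank_tip (a point): centre of the lower end face of the blank (axes as the blank's)
- blank_top (a point): centre of the upper end face of the blank
- loupe: black eye loupe, 34 mm across, 30 mm high, on the bench: leave alone. Origin under its centre
- feeler_set: feeler gauge in its metal case, 14 x 97 x 16 mm, lying on the bench: leave alone. Origin under its centre
- ring_gauge: steel ring gauge, 38 mm across, 12 mm high, on the bench: leave alone. Origin under its centre

How it is judged:
By the outcome, as a careful person would: the job done as asked, in the order asked, and still so for the second after the job is handed in, while the arm keeps its last pose, push and grip.
It also fails if it takes over 72 s, if anything falls off the work surface, if the arm or the gripper's body presses on something with over 40 N, if the wrist force passes 120 N, or if a joint passes its speed limit or range.

## Working session

There is one attempt and no reset: what is moved stays moved. The work goes in short steps, Python scripts to look and compute and a tool call to move; the robot and the scene stay as the last step left them, time stands still between calls to the robot, and variables do not carry over. Pictures are saved under pics/ and viewed, at most 10 in all, crops included, and the job is handed in when it is done.

Besides the shell and the picture viewer there is one more tool, called in YAML: its name, and indented under it one key for each argument. jog_arm: Moves the arm, as the interface text tells. Its arguments: {"type":"object","properties":{"motion":{"type":"array","items":{"type":"number"}},"fingers":{"type":"number"},"newtons":{"type":"number"}},"required":["motion"]}

```bash
ls; mkdir -p pics; python3 - <<'E'
from bench import manip, vision
import cv2,json,numpy as np
s=manip.read_state();print(s)
for n in("scene","top"):
    d=vision.get_image(n);cv2.imwrite(f"pics/{n}0.png",d["color"][:,:,::-1])
    print(n,d["camera_matrix"],d["distortion"],d["rvec"],d["tvec"])
    R=cv2.Rodrigues(np.array(d["rvec"],float))[0];print(-R.T@np.array(d["tvec"]).ravel())
E
```

```text
pics
{'time': 0.0, 'q': array([-1.29927991e+00,  3.79393817e-01,  1.73474799e+00,  2.27067067e-06,
        1.02849380e+00, -3.32482531e-02]), 'qvel': array([ 0.00020916, -0.00011557,  0.00031757, -0.0005088 , -0.00085287,
       -0.00071206]), 'effort': array([-7.64412107e-04, -7.63728476e+01, -4.34367943e+01,  6.49545318e-02,
        4.25166031e-02, -8.64013987e-05]), 'position': array([ 210.03020999, -667.56376255,  404.11470096]), 'orientation': array([-3.10416518e+00, -4.76713639e-01,  1.91616550e-04]), 'force': array([0.54426431, 0.15302098, 0.03300795]), 'moment': array([ 0.01523852, -0.03150201, -0.02125006]), 'finger_force': 0.0, 'gripper_width': 91.43821361984978}
scene [[521.22439444   0.         279.2215051 ]
 [  0.         521.22439444 209.29403596]
 [  0.           0.           1.        ]] [0.01207415 0.         0.         0.         0.        ] [ 0.60567423 -2.59318806  1.28584624] [ 510.47677489  209.01643782 1057.51060121]
[160.315956   869.16389342 800.90948381]
top [[425.10977837   0.         279.96200871]
 [  0.         425.10977837 213.79073379]
 [  0.           0.           1.        ]] [-0.05493731  0.          0.          0.          0.        ] [ 2.17435797 -2.12695522  0.14861508] [ -11.28048825  561.9807966  1304.84648985]
[3.78474860e+02 2.54552961e-01 1.36942716e+03]
```

View pics/scene0.png

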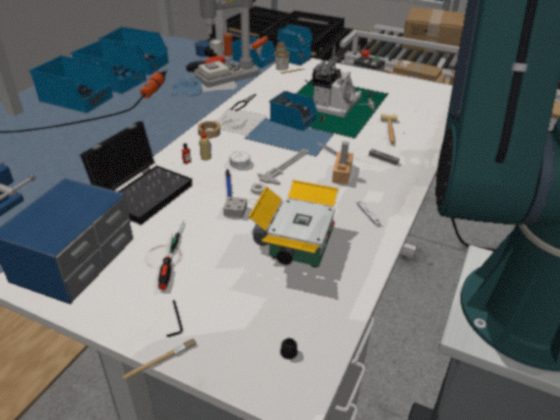

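View pics/top0.png

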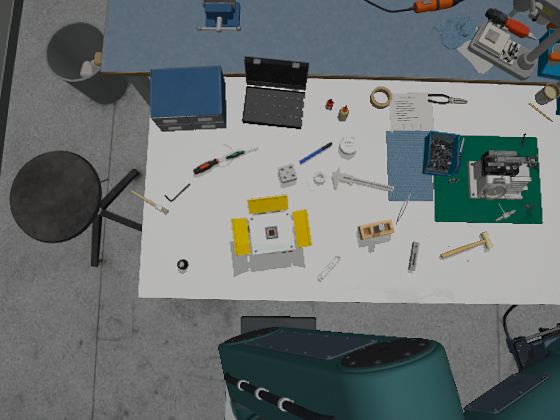

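The scene picture shows the unit at about (300,225) and the rack at (343,167). In the top picture the window is at about (271,232), the rack at (376,231) and the loupe at (183,265). Next I'll enlarge both.

```bash
python3 - <<'E'
import cv2,numpy as np
t=cv2.imread("pics/top0.png");s=cv2.imread("pics/scene0.png")
a=cv2.resize(t[190:280,225:405],None,fx=4.4,fy=4.4,interpolation=cv2.INTER_CUBIC)
cv2.imwrite("pics/ct.png",a)
b=cv2.resize(s[135:270,240:400],None,fx=4.4,fy=4.4,interpolation=cv2.INTER_CUBIC)
cv2.imwrite("pics/cs.png",b)
E
```

```text
(no output)
```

View pics/ct.png

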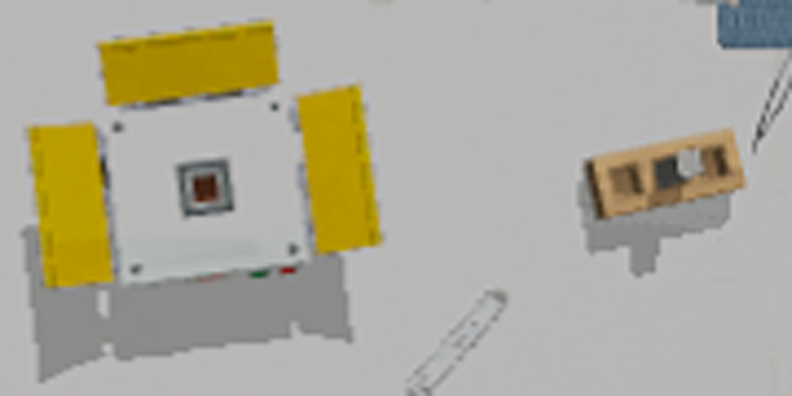

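View pics/cs.png

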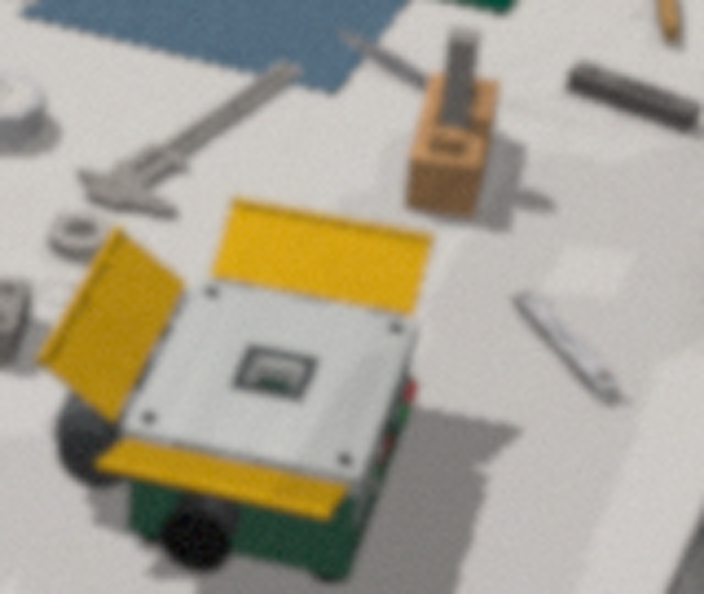

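In the top crop the window mouth is at about (206,188). The rim edges are at left (28,128)–(47,288), back (98,43)–(272,22) and right (360,86)–(382,242), and the blank's top is at (690,162). The scene crop shows the same features. I'll fit both views together.

```bash
cat > h.py <<'E'
import numpy as np,cv2
from scipy.optimize import least_squares
from scipy.spatial.transform import Rotation as Ro
C={'scene':dict(K=np.array([[521.22439444,0,279.2215051],[0,521.22439444,209.29403596],[0,0,1]]),D=np.array([0.01207415,0,0,0,0]),r=np.array([0.60567423,-2.59318806,1.28584624]),t=np.array([510.47677489,209.01643782,1057.51060121])),
'top':dict(K=np.array([[425.10977837,0,279.96200871],[0,425.10977837,213.79073379],[0,0,1]]),D=np.array([-0.05493731,0,0,0,0]),r=np.array([2.17435797,-2.12695522,0.14861508]),t=np.array([-11.28048825,561.9807966,1304.84648985]))}
def proj(c,P):
    c=C[c];return cv2.projectPoints(np.asarray(P,float).reshape(-1,1,3),c['r'],c['t'],c['K'],c['D'])[0].reshape(-1,2)
def ray(c,uv,z):
    c=C[c];n=cv2.undistortPoints(np.array(uv,float).reshape(-1,1,2),c['K'],c['D']).reshape(-1,2)
    R=cv2.Rodrigues(c['r'])[0];o=-R.T@c['t'];d=np.c_[n,np.ones(len(n))]@R
    return o+d*((z-o[2])/d[:,2])[:,None]
def W(p,L):
    L=np.asarray(L,float);c,s=np.cos(p[2]),np.sin(p[2])
    return np.c_[p[0]+c*L[:,0]-s*L[:,1],p[1]+s*L[:,0]+c*L[:,1],L[:,2]]
def T(l): return np.array(l,float)/4.4-0.4+np.array([225,190])
def S(l): return np.array(l,float)/4.4-0.4+np.array([240,135])
E
cat > fit.py <<'E'
from h import *
win=[(13,12.5,78),(13,-12.5,78),(-13,-12.5,78),(-13,12.5,78)]
def rims(a,r=52.):
    l,g,b=a;o=[]
    o+=[( 56,68+r*np.cos(l),75+r*np.sin(l)),(-56,68+r*np.cos(l),75+r*np.sin(l))]
    o+=[( 56,-68-r*np.cos(g),75+r*np.sin(g)),(-56,-68-r*np.cos(g),75+r*np.sin(g))]
    o+=[(63+r*np.cos(b),61,75+r*np.sin(b)),(63+r*np.cos(b),-61,75+r*np.sin(b))]
    return o
mt=T([(177,164),(229,157),(236,210),(184,218),(28,128),(47,288),(360,86),(382,242),(98,43),(272,22)])
ms=S([(233,390),(248,346),(318,350),(305,400),(98,465),(330,518),(235,200),(432,237),(40,360),(118,230)])
def f(p,full=False):
    P=W(p,win+rims(p[3:]))
    # window, scene picture order: (+x,+y) is left-near
    e=np.r_[proj('top',P)-mt,proj('scene',P)-ms]
    return e if full else e.ravel()
r=least_squares(f,[520,20,.12,.5,.5,.5],loss='soft_l1',x_scale=[1,1,.01,.01,.01,.01])
print(r.x,np.degrees(r.x[2:]));print(np.round(f(r.x,True),1))
print('win top',ray('top',[mt[:4].mean(0)],78),'scene',ray('scene',[ms[:4].mean(0)],78))
print('plate top', ray('top',T([(118,283),(305,262)]),78))
rk=T([(592,163),(733,128),(746,187),(604,217)])
R=ray('top',rk,38);print(R,R.mean(0))
print('rack scene',ray('scene',S([(413,140),(485,150),(497,82),(437,75)]),38))
print('blanktop',ray('top',T([(690,162)]),98),ray('scene',S([(463,33)]),98))
print('others',ray('top',[(183,265)],15),ray('top',[(320,178)],12),ray('top',T([(455,345)]),8))
E
python3 fit.py
```

```text
[4.98980241e+02 2.59733371e+01 1.52135151e-01 4.25168036e-01
 4.77275839e-01 6.38784271e-01] [ 8.71670205 24.36033402 27.34589123 36.59964275]
[[ 2.   1.8]
 [-1.7  2.3]
 [-2.2 -1.3]
 [ 1.4 -2. ]
 [ 0.1 -0.3]
 [ 0.1  0.2]
 [-0.  -0.6]
 [ 0.1  0.7]
 [-0.1  0.4]
 [ 0.4 -0. ]
 [ 2.6 -1.3]
 [ 2.2  2.1]
 [-2.5  3.4]
 [-2.4 -1.2]
 [-0.   0.4]
 [ 0.  -0.3]
 [-0.5 -0. ]
 [ 0.7  0.1]
 [-0.3  0.4]
 [-0.2 -0.9]]
win top [[499.57572206  25.54063448  78.        ]] scene [[499.97778875  23.63095843  78.        ]]
plate top [[432.07048783  84.83498985  78.        ]
 [449.36058406 -43.61066547  78.        ]]
[[ 526.77876228 -249.6361379    38.        ]
 [ 554.32517669 -351.81392003   38.        ]
 [ 511.82928289 -360.65511071   38.        ]
 [ 488.15138867 -258.14199131   38.        ]] [ 520.27115263 -305.06178999   38.        ]
rack scene [[ 536.03063833 -270.57489458   38.        ]
 [ 492.70342381 -280.21421143   38.        ]
 [ 512.895855   -359.19421439   38.        ]
 [ 550.12273054 -349.63931563   38.        ]]
blanktop [[ 522.23193129 -305.90939051   98.        ]] [[ 522.78692375 -307.26826452   98.        ]]
others [[394.50585892 305.16395038  15.        ]] [[ 686.59607279 -126.98323699   12.        ]] [[ 395.54917102 -155.57201031    8.        ]]
```

The views agree on the unit at about (499.5, 25.3), yaw ~8.3°, and the blank at about (522.4, -306.5), yaw ~14°. The guards stand at about 24°, 27° and 37°. I'll write a move calculator and start with the right guard.

```bash
cat > g.py <<'E'
from h import *
from bench import manip
U=np.array([499.5,25.3,np.radians(8.3)])
def cur():
    s=manip.read_state();Rm=Ro.from_rotvec(s['orientation']).as_matrix();return s,s['position'],Rm
def L(x,y,z): return W(U,[(x,y,z)])[0]
def go(P,yaw=None,tag=''):
    s,p,Rm=cur();d=Rm.T@(np.array(P)-p)/1000;psi=np.degrees(np.arctan2(Rm[1,0],Rm[0,0]))
    print(tag,np.round(d,4),'turn',None if yaw is None else round((psi-yaw)/5,3))
def stat():
    s,p,Rm=cur();c,sn=np.cos(U[2]),np.sin(U[2]);d=p[:2]-U[:2]
    print('t',round(s['time'],2),'pos',np.round(p,1),'unit-local',np.round([c*d[0]+sn*d[1],-sn*d[0]+c*d[1]],1),'tipz',round(p[2]-191,1),'yaw',round(np.degrees(np.arctan2(Rm[1,0],Rm[0,0])),2),'tilt',np.round(Rm[:,2],4),'F',np.round(s['force'],1),'w',round(s['gripper_width'],1),'ff',round(s['finger_force'],1))
E
python3 -c "
from g import *
stat();go(L(0,-146,340),8.3,'above right');go(L(0,-146,275),8.3,'down right')"
```

```text
t 0.1 pos [ 210.  -667.6  404.2] unit-local [-386.5 -643.8] tipz 213.2 yaw 17.46 tilt [-3.e-04  9.e-04 -1.e+00] F [-0.   0.3 -0.9] w 91.4 ff 0.0
above right [ 0.4608 -0.4299  0.0646] turn 1.832
down right [ 0.4608 -0.4298  0.1296] turn 1.832
```

jog_arm:
  motion: [0.04,-0.037,0.006,0.2,0.08,-0.075,0.012,0.5,0.122,-0.113,0.018,0.8,0.164,-0.152,0.024,1.1,0.206,-0.191,0.03,1.4,0.248,-0.23,0.036,1.7,0.29,-0.27,0.042,1.83,0.332,-0.309,0.048,1.83,0.374,-0.348,0.054,1.83,0.416,-0.388,0.06,1.83,0.461,-0.43,0.08,1.83,0.461,-0.43,0.13,1.83]
  fingers: 0
  newtons: 10

```text
time: 1.6
position: [523.0, -116.6, 275.7]
orientation: [3.131, 0.234, 0.008]
force: [0.7, -0.6, -0.3]
gripper_width: 0.7
finger_force: 0.0
```

```bash
python3 -c "
from g import *
stat()"
```

```text
t 1.6 pos [ 523.  -116.6  275.7] unit-local [   2.8 -143.8] tipz 84.7 yaw 8.54 tilt [ 0.0049 -0.0011 -1.    ] F [ 0.7 -0.6 -0.3] w 0.7 ff 0.0
```

jog_arm:
  motion: [0,-0.012,0,0,0,-0.017,0,0,0,-0.02,-0.005,0,0,-0.023,-0.009,0,0,-0.0265,-0.013,0,0,-0.0305,-0.016,0,0,-0.0345,-0.019,0,0,-0.039,-0.0215,0,0,-0.0435,-0.0237,0,0,-0.048,-0.0252,0,0,-0.0528,-0.0263,0,0,-0.0528,-0.0263,0]

```text
time: 3.1
position: [513.9, -67.9, 303.5]
orientation: [3.132, 0.226, 0.006]
force: [-0.0, -1.4, 0.3]
gripper_width: 0.4
finger_force: 1.0
```

```bash
python3 - <<'E'
from g import *
from bench import vision
stat()
a=[]
for n,(x,y,w,h) in dict(top=(215,180,120,100),scene=(230,165,120,100)).items():
    im=vision.get_image(n)["color"][:,:,::-1];cv2.imwrite(f"pics/{n}1.png",im);a.append(cv2.resize(im[y:y+h,x:x+w],None,fx=3.3,fy=3.3,interpolation=cv2.INTER_CUBIC))
cv2.imwrite("pics/c1.png",np.hstack(a))
E
```

```text
t 3.1 pos [513.9 -67.9 303.5] unit-local [  0.8 -94.3] tipz 112.5 yaw 8.25 tilt [ 0.0042 -0.0014 -1.    ] F [-0.  -1.4  0.3] w 0.4 ff 1.0
```

View pics/c1.png

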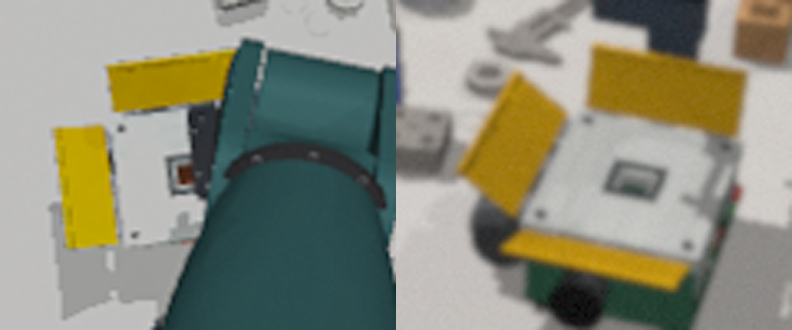

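The right guard has risen (upper right of the scene crop, edges (593,45)–(745,70)), and the 1.4 N contact force matches the hinge friction. Next I'll push it to its stop.

jog_arm:
  motion: [0,-0.004,-0.0006,0,0,-0.007,-0.0008,0,0,-0.009,-0.001,0,0,-0.0105,-0.001,0,0,-0.0105,-0.001,0]

```text
time: 3.82
position: [511.5, -56.4, 301.9]
orientation: [-3.133, -0.228, 0.001]
force: [-0.5, -0.3, 0.3]
gripper_width: 0.3
finger_force: 0.0
```

jog_arm:
  motion: [0,-0.0015,0,0,0,-0.003,0,0,0,-0.003,0,0]

```text
time: 4.2
position: [511.2, -53.8, 302.0]
orientation: [3.133, 0.228, 0.0]
force: [0.2, -5.8, 0.2]
gripper_width: 0.5
finger_force: 2.9
```

```bash
python3 - <<'E'
from g import *
from bench import vision
stat()
a=[]
for n,(x,y,w,h) in dict(top=(215,180,120,100),scene=(230,165,120,100)).items():
    im=vision.get_image(n)["color"][:,:,::-1];cv2.imwrite(f"pics/{n}2.png",im)
    hsv=cv2.cvtColor(im,cv2.COLOR_BGR2HSV);m=cv2.inRange(hsv,(20,150,70),(35,255,255))
    k,lab,st,ce=cv2.connectedComponentsWithStats(m)
    for i in range(1,k):
        if st[i,4]>40:print(n,st[i],np.round(ce[i],1), cv2.minAreaRect(np.argwhere(lab==i)[:,::-1].astype(np.float32)))
for th in(1.3,1.45,1.571):
    print(th,np.round(proj('scene',[L(s*56,-68-r*np.cos(th),75+r*np.sin(th)) for s in(1,-1) for r in(52,)]),1))
E
```

```text
t 4.2 pos [511.2 -53.8 302. ] unit-local [  0.1 -79.9] tipz 111.0 yaw 8.34 tilt [ 1.e-04 -7.e-04 -1.e+00] F [ 0.2 -5.8  0.2] w 0.5 ff 2.9
top [248 196  32  18 421] [262.9 204.4] ((264.0769348144531, 204.61541748046875), (14.388029098510742, 31.75288963317871), 82.87498474121094)
top [232 218  18  37 538] [240.6 236.2] ((240.85206604003906, 236.09451293945312), (35.85454177856445, 15.493348121643066), 83.9909896850586)
scene [446 171  55  15  92] [475.1 178.2] ((473.058837890625, 177.76470947265625), (55.78319549560547, 1.9402846097946167), 14.03624439239502)
scene [289 182  45  24 735] [310.7 193. ] ((310.4869079589844, 192.56893920898438), (46.16991424560547, 17.49498176574707), 10.784297943115234)
scene [249 188  32  43 707] [265.1 208.4] ((265.0768127441406, 208.542236328125), (21.335857391357422, 37.8525276184082), 28.810794830322266)
scene [262 235  56  18 457] [290.1 243.4] ((289.5541687011719, 243.2509002685547), (55.65656661987305, 8.582157135009766), 12.264774322509766)
1.3 [[289.3 177.9]
 [336.6 186.8]]
1.45 [[288.3 179.1]
 [335.9 188.1]]
1.571 [[287.5 180.4]
 [335.3 189.5]]
```

The force climbed to 5.8 N over about 2.5 mm, so the right guard is against its stop. Its upper edge is at row 182 in the scene, as predicted. Now the back guard.

jog_arm:
  motion: [0,0.012,0,0,0,0.014,-0.025,0,0.01,0.01,-0.045,0,0.045,-0.01,-0.045,0,0.085,-0.04,-0.045,0,0.125,-0.07,-0.045,0,0.143,-0.08,-0.042,0,0.143,-0.08,-0.015,0,0.143,-0.08,0.018,0,0.143,-0.08,0.023,0,0.143,-0.08,0.023,0]

```text
time: 5.68
position: [641.2, 45.7, 279.4]
orientation: [-3.133, -0.227, 0.0]
force: [0.3, 0.2, 0.7]
gripper_width: 0.7
finger_force: 0.0
```

```bash
python3 -c "
from g import *
stat()
for th in np.linspace(.639,1.571,9): print(round(th,2),np.round((63+50*np.cos(th)+19,50*np.sin(th)-29.8),1))"
```

```text
t 5.67 pos [641.2  45.7 279.4] unit-local [143.2  -0.3] tipz 88.4 yaw 8.29 tilt [-2.e-04  0.e+00 -1.e+00] F [0.3 0.2 0.7] w 0.7 ff 0.0
0.64 [122.1   0. ]
0.76 [118.4   4.5]
0.87 [114.2   8.5]
0.99 [109.5  12. ]
1.1 [104.5  14.9]
1.22 [99.1 17.2]
1.34 [93.5 18.9]
1.45 [87.8 19.9]
1.57 [82.  20.2]
```

jog_arm:
  motion: [-0.012,0,0,0,-0.019,0,0,0,-0.024,0,0,0,-0.0275,0,-0.0045,0,-0.032,0,-0.0085,0,-0.0365,0,-0.012,0,-0.0415,0,-0.015,0,-0.047,0,-0.0172,0,-0.0525,0,-0.0189,0,-0.057,0,-0.0196,0,-0.057,0,-0.0196,0]

```text
time: 7.05
position: [584.2, 37.9, 298.4]
orientation: [-3.133, -0.228, 0.002]
force: [-0.0, 0.2, 0.1]
gripper_width: 0.6
finger_force: 0.0
```

```bash
python3 - <<'E'
from g import *
from bench import vision
stat()
a=[]
for n,(x,y,w,h) in dict(top=(215,180,120,100),scene=(230,155,120,100)).items():
    im=vision.get_image(n)["color"][:,:,::-1];cv2.imwrite(f"pics/{n}3.png",im);a.append(cv2.resize(im[y:y+h,x:x+w],None,fx=3.3,fy=3.3,interpolation=cv2.INTER_CUBIC))
cv2.imwrite("pics/c3.png",np.hstack(a))
for th in(.64,1,1.2,1.3,1.45,1.571):
    print(th,np.round((proj('scene',[L(63+52*np.cos(th),s*61,75+52*np.sin(th)) for s in(1,-1)])-[230,155])*3.3+[396,0],0).tolist())
E
```

```text
t 7.05 pos [584.2  37.9 298.4] unit-local [85.7  0.3] tipz 107.4 yaw 8.31 tilt [-0.001  0.    -1.   ] F [-0.   0.2  0.1] w 0.6 ff 0.0
0.64 [[456.0, 202.0], [516.0, 101.0]]
1 [[476.0, 191.0], [535.0, 90.0]]
1.2 [[489.0, 188.0], [547.0, 87.0]]
1.3 [[496.0, 188.0], [554.0, 86.0]]
1.45 [[508.0, 188.0], [565.0, 86.0]]
1.571 [[517.0, 190.0], [573.0, 87.0]]
```

View pics/c3.png

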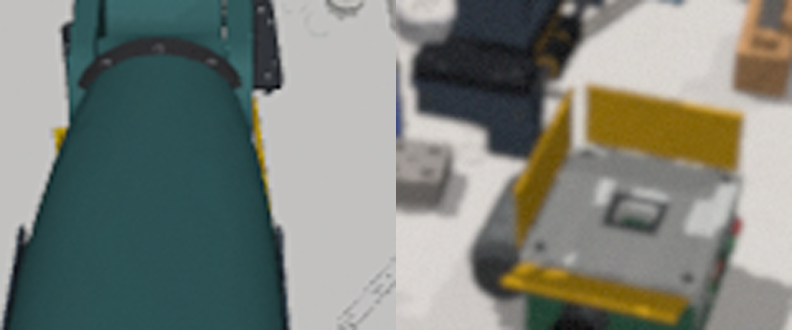

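The back guard is nearly upright, its rim at about (515,190)–(572,88) in the scene half. The right guard is upright too. I'll press the back guard until I feel its stop.

jog_arm:
  motion: [-0.002,0,0,0,-0.004,0,0,0,-0.005,0,0,0,-0.005,0,0,0]

```text
time: 7.65
position: [580.7, 37.4, 299.0]
orientation: [-3.133, -0.228, -0.006]
force: [12.4, 3.8, -7.2]
gripper_width: 0.4
finger_force: 5.8
```

jog_arm:
  motion: [0.013,0,0,0,0.016,-0.01,-0.025,0,0.005,-0.03,-0.043,0,-0.02,-0.06,-0.043,0,-0.045,-0.1,-0.043,0,-0.067,-0.13,-0.043,0,-0.082,-0.147,-0.04,0,-0.082,-0.147,-0.01,0,-0.082,-0.147,0.02,0,-0.082,-0.147,0.026,0,-0.082,-0.147,0.026,0]

```text
time: 9.02
position: [477.7, 170.8, 272.8]
orientation: [3.133, 0.227, -0.001]
force: [1.0, 0.0, 0.9]
gripper_width: 0.4
finger_force: 0.0
```

```bash
python3 -c "
from g import *
stat()
for th in np.linspace(.425,1.571,9): print(round(th,2),np.round((68+50*np.cos(th)+13.5,50*np.sin(th)-20.6),1))"
```

```text
t 9.03 pos [477.7 170.8 272.8] unit-local [ -0.5 147.1] tipz 81.8 yaw 8.3 tilt [-5.e-04 -2.e-04 -1.e+00] F [1.  0.  0.9] w 0.4 ff 0.0
0.42 [127.1   0. ]
0.57 [123.6   6.3]
0.71 [119.4  12. ]
0.85 [114.3  17.1]
1.0 [108.6  21.4]
1.14 [102.3  24.9]
1.28 [95.6 27.4]
1.43 [88.6 28.9]
1.57 [81.5 29.4]
```

jog_arm:
  motion: [0,0.014,0,0,0,0.021,0,0,0,0.0245,-0.006,0,0,0.0287,-0.012,0,0,0.0338,-0.017,0,0,0.0395,-0.0214,0,0,0.0458,-0.0249,0,0,0.0525,-0.0274,0,0,0.059,-0.0288,0,0,0.063,-0.0292,0,0,0.063,-0.0292,0]

```text
time: 10.4
position: [486.4, 108.2, 301.6]
orientation: [3.133, 0.227, -0.001]
force: [0.5, 0.3, -0.2]
gripper_width: 0.2
finger_force: 0.0
```

jog_arm:
  motion: [0,0.0015,0,0,0,0.003,0,0,0,0.003,0,0]

```text
time: 10.78
position: [486.7, 105.8, 301.7]
orientation: [-3.133, -0.227, 0.001]
force: [-1.7, 6.3, -0.3]
gripper_width: 0.4
finger_force: 3.4
```

All three guards met their stops. The left and right contacts put the unit's centre at about +0.8 mm local y. Now to the blank, with the fingers open.

```bash
python3 - <<'E'
from g import *
stat();go([522.5,-306.5,345],13.8,'above blank')
im=cv2.imread('pics/top0.png');h=cv2.cvtColor(im,cv2.COLOR_BGR2HSV)
m=cv2.inRange(h,(8,90,60),(22,255,255))
k,lab,st,ce=cv2.connectedComponentsWithStats(m)
for i in range(1,k):
    x,y=ce[i]
    if 350<x<400 and 215<y<250 and st[i,4]>20:print(st[i],ce[i],cv2.minAreaRect(np.argwhere(lab==i)[:,::-1].astype(np.float32)))
P=W([520.5,-306,np.radians(13.8)],[(s*22,t*52,38) for s,t in((1,1),(1,-1),(-1,-1),(-1,1))])
print(np.round((proj('top',P)+.4-[225,190])*4.4,0).tolist())
E
```

```text
t 10.78 pos [486.7 105.8 301.7] unit-local [-1.  81.5] tipz 110.7 yaw 8.3 tilt [-6.e-04  7.e-04 -1.e+00] F [-1.7  6.3 -0.3] w 0.4 ff 3.4
above blank [-0.0241  0.4131 -0.0436] turn -1.1
[359 220  35  20 373] [375.36997319 229.46648794] ((376.0212707519531, 229.10079956054688), (13.287675857543945, 33.68271255493164), 78.11134338378906)
[[593.0, 159.0], [732.0, 128.0], [748.0, 187.0], [608.0, 219.0]]
```

jog_arm:
  motion: [0,-0.013,0,0,0,-0.015,-0.025,0,-0.001,0.0,-0.045,0,-0.004,0.05,-0.047,-0.1,-0.007,0.1,-0.047,-0.2,-0.01,0.15,-0.047,-0.3,-0.013,0.2,-0.047,-0.4,-0.016,0.25,-0.047,-0.6,-0.019,0.3,-0.045,-0.8,-0.022,0.35,-0.045,-1.0,-0.025,0.413,-0.044,-1.04,-0.025,0.413,-0.044,-1.04]
  fingers: 1

```text
time: 12.28
position: [522.4, -309.4, 345.8]
orientation: [3.119, 0.365, 0.001]
force: [-0.6, 0.9, -0.6]
gripper_width: 91.3
finger_force: 0.0
```

```bash
python3 - <<'E'
from g import *
from bench import vision
stat();go([522,-306.5,242],13.5,'down')
a=[]
for n,(x,y,w,h) in dict(top=(215,180,120,100),scene=(235,110,160,133)).items():
    im=vision.get_image(n)["color"][:,:,::-1];cv2.imwrite(f"pics/{n}4.png",im);a.append(cv2.resize(im[y:y+h,x:x+w],(400,333),interpolation=cv2.INTER_CUBIC))
cv2.imwrite("pics/c4.png",np.hstack(a))
E
```

```text
t 12.28 pos [ 522.4 -309.4  345.8] unit-local [ -25.7 -334.5] tipz 154.8 yaw 13.36 tilt [ 6.e-04 -9.e-04 -1.e+00] F [-0.6  0.9 -0.6] w 91.3 ff 0.0
down [ 0.0003 -0.003   0.1038] turn -0.028
```

View pics/c4.png

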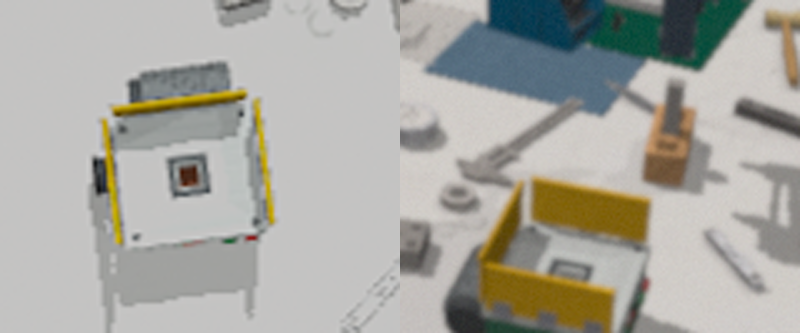

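All three guards stand upright in both views. I'll descend on the blank and grip it lightly.

jog_arm:
  motion: [0,-0.003,0.03,0,0,-0.003,0.065,0,0,-0.003,0.095,0,0,-0.003,0.104,0,0,-0.003,0.104,0]

```text
time: 13.0
position: [521.4, -303.0, 242.0]
orientation: [-3.119, -0.371, 0.001]
force: [-0.2, 0.7, 0.6]
gripper_width: 91.3
finger_force: 0.0
```

jog_arm:
  motion: [0,0,0,0,0,0,0,0,0,0,0,0,0,0,0,0,0,0,0,0,0,0,0,0]
  fingers: 0
  newtons: 10

```text
time: 13.75
position: [521.2, -303.8, 241.8]
orientation: [-3.12, -0.37, 0.0]
force: [-0.1, -0.3, 1.5]
gripper_width: 34.0
finger_force: 0.0
```

jog_arm:
  motion: [0,0.0025,0,0,0,0.0025,0,0,0,0.0025,0,0,0,0.0025,0,0,0,0.0025,0,0]

```text
time: 14.38
position: [521.8, -306.2, 241.8]
orientation: [3.12, 0.37, 0.0]
force: [-0.1, -0.8, -0.5]
gripper_width: 16.8
finger_force: 10.0
```

```bash
python3 -c "
from g import *
stat()"
```

```text
t 14.38 pos [ 521.8 -306.2  241.8] unit-local [ -25.8 -331.3] tipz 50.8 yaw 13.51 tilt [ 0. -0. -1.] F [-0.1 -0.8 -0.5] w 16.8 ff 10.0
```

jog_arm:
  motion: [0,0,0,0,0,0,0,0,0,0,-0.01,0,0,0,-0.025,0,0,0,-0.045,0,0,0,-0.075,0,0,0,-0.11,0,0,0,-0.14,0,0,0,-0.145,0,0,0,-0.145,0]
  newtons: 40

```text
time: 15.62
position: [521.6, -306.1, 387.0]
orientation: [3.12, 0.37, 0.0]
force: [-0.5, 0.0, -1.0]
gripper_width: 16.9
finger_force: 40.0
```

```bash
python3 - <<'E'
from g import *
stat()
# refit unit from the arm-clear pictures with guards up
im=cv2.imread('pics/top4.png');c=cv2.resize(im[220:246,258:286],None,fx=20,fy=20,interpolation=cv2.INTER_CUBIC)
g=cv2.cvtColor(c,cv2.COLOR_BGR2GRAY)
m=(g<140).astype(np.uint8);k,lab,st,ce=cv2.connectedComponentsWithStats(m)
for i in range(1,k):
    if st[i,4]>5000:
        r=cv2.minAreaRect(np.argwhere(lab==i)[:,::-1].astype(np.float32));uv=(np.array(r[0])+.5)/20-.5+[258,220]
        print('top win',r,uv,ray('top',[uv],78))
im=cv2.imread('pics/scene0.png');o=(285,205);c=cv2.resize(im[205:235,285:320],None,fx=20,fy=20,interpolation=cv2.INTER_CUBIC)
g=cv2.cvtColor(c,cv2.COLOR_BGR2GRAY);m=(g<130).astype(np.uint8);k,lab,st,ce=cv2.connectedComponentsWithStats(m)
for i in range(1,k):
    if st[i,4]>5000:
        pts=cv2.convexHull(np.argwhere(lab==i)[:,::-1].astype(np.float32)).reshape(-1,2);uv=(pts+.5)/20-.5+o
        Wd=ray('scene',uv,78);r=cv2.minAreaRect(Wd[:,:2].astype(np.float32));print('scene win',st[i],r)
# guard upright tops in top4: back rim and side rims
h=cv2.cvtColor(cv2.imread('pics/top4.png'),cv2.COLOR_BGR2HSV);m=cv2.inRange(h,(20,120,60),(35,255,255))
k,lab,st,ce=cv2.connectedComponentsWithStats(m)
for i in range(1,k):
    if st[i,4]>30:
        uv=np.argwhere(lab==i)[:,::-1].astype(float);Wd=ray('top',uv,127);r=cv2.minAreaRect(Wd[:,:2].astype(np.float32));print('guard',st[i],r)
E
```

```text
t 15.62 pos [ 521.6 -306.1  387. ] unit-local [ -26.  -331.1] tipz 196.0 yaw 13.51 tilt [ 3.e-04 -2.e-04 -1.e+00] F [-0.5  0.  -1. ] w 16.9 ff 40.0
top win ((273.06829833984375, 256.15771484375), (245.47560119628906, 238.39321899414062), 82.5394287109375) [271.17841492 232.33288574] [[499.01323619  26.6045394   78.        ]]
scene win [  163   174   373   242 55365] ((500.26715087890625, 24.753070831298828), (37.611724853515625, 35.987281799316406), 8.56918716430664)
guard [542   7  12   9  57] ((1242.4071044921875, -864.9572143554688), (36.29780960083008, 19.486921310424805), 55.3370475769043)
guard [529 103  21  16  32] ((895.3470458984375, -804.6560668945312), (77.625244140625, 5.466888427734375), 53.32347106933594)
guard [249 207  40   8 128] ((559.2853393554688, 34.91202163696289), (10.257944107055664, 116.5168228149414), 8.945334434509277)
guard [291 210   6  37  57] ((509.0354309082031, -40.14997482299805), (107.22843170166016, 4.839595794677734), 8.588257789611816)
guard [246 216   6  37  74] ((488.03338623046875, 93.98560333251953), (107.02803802490234, 6.915219783782959), 8.904107093811035)
```

The blank is lifted at 16.9 mm width and 40 N grip. The refined unit pose is about (499.5, 26.1), yaw 8.6°. I'll carry the blank over above the window.

```bash
sed -i 's/^U=.*/U=np.array([499.5,26.1,np.radians(8.6)])/' g.py; python3 -c "
from g import *
go(L(0,0,387),8.6,'hover')"
```

```text
hover [ 5.620e-02 -3.282e-01 -1.000e-04] turn 0.983
```

jog_arm:
  motion: [0.005,-0.03,0,0.1,0.013,-0.075,0,0.2,0.021,-0.125,0,0.3,0.03,-0.175,0,0.5,0.039,-0.225,0,0.7,0.047,-0.275,0,0.9,0.053,-0.31,0,0.98,0.0562,-0.328,0,0.98,0.0562,-0.328,0,0.98,0.0562,-0.328,0,0.98,0.0562,-0.328,0,0.98]

```text
time: 17.0
position: [499.9, 24.9, 386.7]
orientation: [3.133, 0.234, -0.0]
force: [-0.7, -0.4, -1.9]
gripper_width: 17.2
finger_force: 40.0
```

```bash
python3 - <<'E'
from g import *
from bench import vision
stat()
im=vision.get_image('scene')["color"][:,:,::-1];cv2.imwrite("pics/scene5.png",im)
x,y,w,h=250,120,110,85
cv2.imwrite("pics/c5.png",cv2.resize(im[y:y+h,x:x+w],None,fx=7,fy=7,interpolation=cv2.INTER_CUBIC))
s,p,_=cur();z0=p[2]-233.8
for nm,z in(('tip',z0),('low40',z0+40)):
    q=[(a*9+p[0]-0,b*8.5+p[1],z) for a,b in((1,1),(1,-1),(-1,-1),(-1,1))]
    P=W([p[0],p[1],U[2]],[(9*a,8.5*b,z) for a,b in((1,1),(1,-1),(-1,-1),(-1,1))])
    print(nm,np.round((proj('scene',P)+.43-[x,y])*7,0).tolist())
E
```

```text
t 17.0 pos [499.9  24.9 386.7] unit-local [ 0.2 -1.2] tipz 195.7 yaw 8.55 tilt [-2.e-04 -1.e-04 -1.e+00] F [-0.7 -0.4 -1.9] w 17.2 ff 40.0
tip [[342.0, 517.0], [357.0, 486.0], [414.0, 497.0], [400.0, 528.0]]
low40 [[348.0, 408.0], [363.0, 378.0], [420.0, 388.0], [406.0, 419.0]]
```

View pics/c5.png

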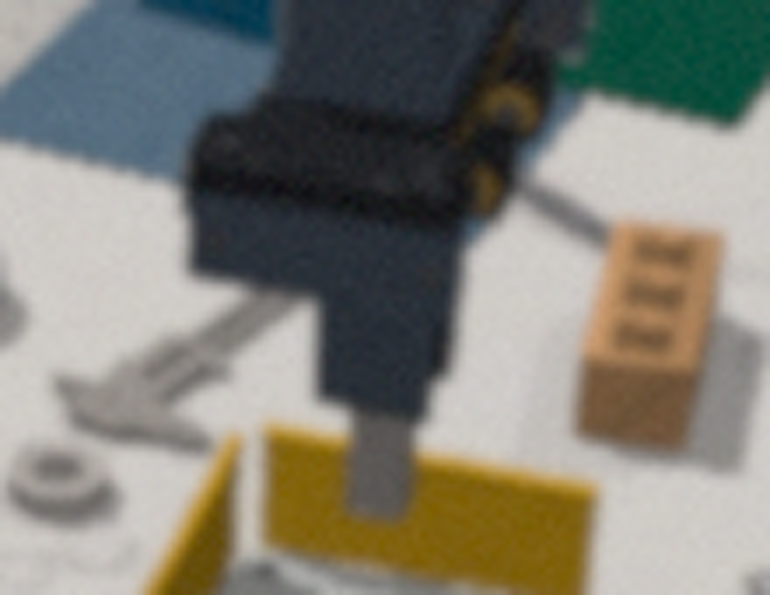

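The held blank is centred on the tool: its silhouette spans about 347–408 at the tip, against a predicted centre of 378. The guards are up. I'll centre it and descend to just above the window.

jog_arm:
  motion: [0,-0.0005,0.02,0,0,-0.0008,0.045,0,0,-0.0008,0.062,0,0,-0.0008,0.067,0,0,-0.0008,0.067,0,0,-0.0008,0.067,0,0,-0.0008,0.067,0]

```text
time: 17.92
position: [499.8, 26.6, 320.4]
orientation: [3.133, 0.236, 0.002]
force: [0.0, 0.5, -2.1]
gripper_width: 17.0
finger_force: 40.0
```

```bash
python3 -c "
from g import *
stat();go(L(.2,0,307),8.6,'into')"
```

```text
t 17.93 pos [499.8  26.6 320.4] unit-local [0.4 0.5] tipz 129.4 yaw 8.62 tilt [ 0.001  0.    -1.   ] F [ 0.   0.5 -2.1] w 17.0 ff 40.0
into [-0.0002  0.0005  0.0134] turn 0.003
```

jog_arm:
  motion: [0,0.0004,0.004,0,0,0.0004,0.007,0,0,0.0004,0.009,0,0,0.0004,0.011,0,0,0.0004,0.012,0,0,0.0004,0.013,0,0,0.0004,0.013,0]

```text
time: 18.8
position: [499.7, 26.2, 306.8]
orientation: [3.133, 0.236, -0.0]
force: [-0.3, -0.1, -0.9]
gripper_width: 17.1
finger_force: 40.0
```

jog_arm:
  motion: [0,0,0.003,0,0,0,0.005,0,0,0,0.007,0,0,0,0.009,0,0,0,0.011,0,0,0,0.011,0]

```text
time: 19.55
position: [499.7, 26.2, 295.7]
orientation: [-3.133, -0.236, 0.0]
force: [0.1, -0.3, -1.8]
gripper_width: 16.8
finger_force: 40.0
```

jog_arm:
  motion: [0,0,0.002,0,0,0,0.004,0,0,0,0.006,0,0,0,0.008,0,0,0,0.0095,0,0,0,0.0095,0,0,0,0.0095,0]

```text
time: 20.42
position: [499.7, 26.2, 286.4]
orientation: [3.133, 0.236, -0.0]
force: [-1.4, 0.0, 2.1]
gripper_width: 16.9
finger_force: 40.0
```

The pad is touched: 3.7 N net is about 1 mm of travel. I need roughly 5.4 mm more.

jog_arm:
  motion: [0,0,0.001,0,0,0,0.002,0,0,0,0.003,0,0,0,0.004,0,0,0,0.005,0,0,0,0.005,0,0,0,0.005,0]

```text
time: 21.3
position: [499.8, 26.2, 281.4]
orientation: [3.133, 0.236, 0.0]
force: [-2.7, 0.5, 6.4]
gripper_width: 16.8
finger_force: 40.0
```

```bash
python3 - <<'E'
from g import *
from bench import vision
stat()
F=[]
a=[]
for n,(x,y,w,h) in dict(top=(225,190,100,90),scene=(240,150,100,90)).items():
    im=vision.get_image(n)["color"][:,:,::-1];cv2.imwrite(f"pics/{n}6.png",im);a.append(cv2.resize(im[y:y+h,x:x+w],None,fx=4,fy=4,interpolation=cv2.INTER_CUBIC))
    F.append(manip.read_state()['force'])
print(np.round(F,1))
cv2.imwrite("pics/c6.png",np.hstack(a))
E
```

```text
t 21.3 pos [499.8  26.2 281.4] unit-local [0.3 0.1] tipz 90.4 yaw 8.61 tilt [ 1.e-04  0.e+00 -1.e+00] F [-2.7  0.5  6.4] w 16.8 ff 40.0
[[-2.6  0.2  5.9]
 [-2.8 -0.3  6.8]]
```

View pics/c6.png

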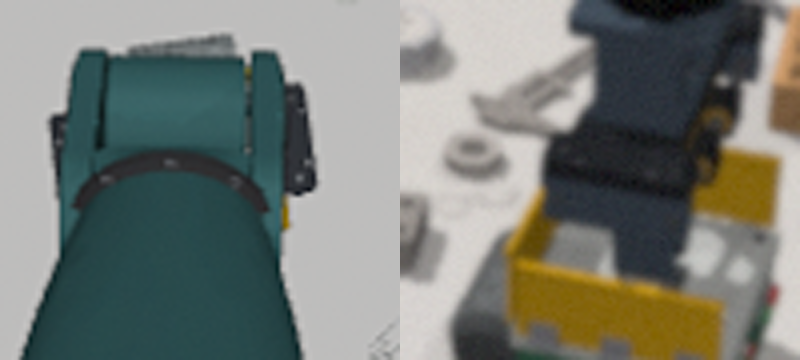

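The guards are still upright around the gripper in the scene half. Force (8 N net → ~5.9 mm) and height (~5.4 mm) agree that the pad is inside the band. A small step brings it to the middle, followed by a pause to settle.

jog_arm:
  motion: [0,0,0.0005,0,0,0,0.0007,0,0,0,0.0007,0,0,0,0.0007,0,0,0,0.0007,0,0,0,0.0007,0]

```text
time: 22.15
position: [499.8, 26.2, 280.7]
orientation: [-3.133, -0.236, -0.0]
force: [-2.4, -0.8, 7.0]
gripper_width: 16.9
finger_force: 40.0
```

```bash
python3 - <<'E'
from g import *
from bench import vision
stat();F=[]
for i in range(4):
    im=vision.get_image('scene')["color"];F.append(manip.read_state()['force'])
print(np.round(F,1),np.mean(F,0))
r0=cv2.cvtColor(cv2.imread('pics/scene0.png'),cv2.COLOR_BGR2RGB)
for nm,I in(('start',r0),('now',im)):
    c=I[200:250,322:342].astype(int);m=(c[:,:,0]>c[:,:,1]+50)&(c[:,:,0]>c[:,:,2]+40);ys,xs=np.nonzero(m);g=(c[:,:,1]>c[:,:,0]+40)
    print(nm,sorted(set(zip(xs+322,ys+200)),key=lambda t:t[1]))
E
```

```text
t 22.15 pos [499.8  26.2 280.7] unit-local [0.3 0.1] tipz 89.7 yaw 8.61 tilt [ 0.  0. -1.] F [-2.4 -0.8  7. ] w 16.9 ff 40.0
[[-2.   0.6  6.3]
 [-3.5  0.8  6.3]
 [-2.2  0.5  5.7]
 [-3.2 -0.2  6.7]] [-2.72989151  0.4150236   6.24675091]
start [(np.int64(332), np.int64(200)), (np.int64(327), np.int64(201)), (np.int64(327), np.int64(202)), (np.int64(333), np.int64(223)), (np.int64(333), np.int64(224))]
now [(np.int64(333), np.int64(222)), (np.int64(333), np.int64(223)), (np.int64(333), np.int64(224))]
```

```bash
python3 - <<'E'
from g import *
from bench import vision
im=vision.get_image('scene')["color"][:,:,::-1];t=vision.get_image('top')["color"][:,:,::-1]
r0=cv2.imread('pics/scene4.png')
b=np.hstack([cv2.resize(I[212:257,312:345],None,fx=11,fy=11,interpolation=cv2.INTER_CUBIC) for I in(r0,im)])
cv2.imwrite('pics/c7.png',b);print(b.shape)
E
```

```text
(495, 726, 3)
```

View pics/c7.png

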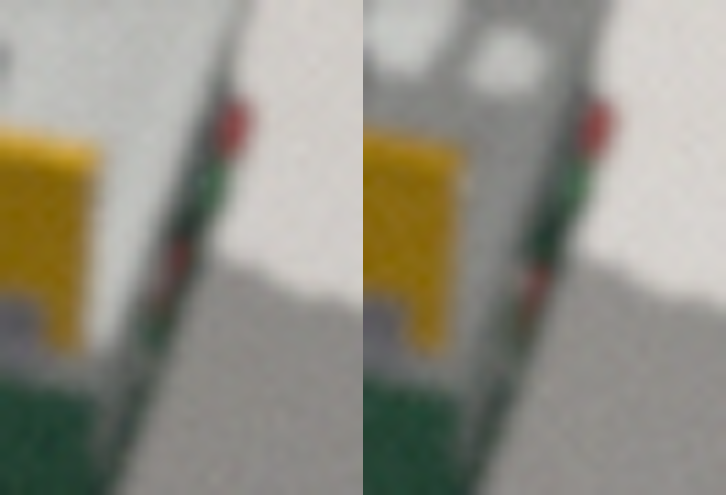

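The last picture shows the red pointer has dropped about 2.5 px, from (176,255) to (173,283) in its half. That is roughly 6–7 mm and it now covers the green band, which agrees with the force and height. I'll hand in.

```bash
python3 -c "
from bench import manip
print(manip.finish_job())"
```

```text
the job is handed in; nothing more can be done
None
```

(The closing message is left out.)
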